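Clamp a jeweller's bench pin until the force tab pops out

ROBOT

A 6-joint arm with a two-finger parallel gripper is mounted at the origin on the work surface. World frame = base frame: x ahead of the robot, y to its left, z up, the work surface at z = 0. Lengths are in m, angles in rad, forces in N, time in s.
With the tool pointing down it reaches from about 0.425 to 0.95 m from the base axis. Payload 3.5 kg.
Tool frame: the origin (TCP) lies midway between the tips of the shut fingers; the grasp point (between the pads) lies ctrl.grip_point_offset behind it (ctrl.grip_point_offset is the distance from the TCP to the grasp point, in m); z points along the fingers, y is the line along which they close (so a half turn about z gives the same grasp; the last joint's range is limited). The gripper opens to 85 mm and grips with 20 to 120 N. Pads are 22 mm wide; open, the fingers measure 114 mm over their backs; the gripper's body (76 mm by 85 mm) begins 54 mm behind the grasp point. The pads swing forward as they close: fully open they stand 13 mm farther back than shut.
Start: joints at [1.036, 0.286, 1.577, -0, 1.279, -0.15], TCP at [0.253, 0.626, 0.231] pointing down, gripper open.
Joint ranges: [-2.77, 2.77], [-0.9, 2.22], [0.21, 2.48], [-1.53, 4.67], [0.24, 2.81], [-2.84, 2.84]. Speed limits (rad/s): [2.79, 2.79, 3.14, 3.14, 3.14, 3.14].

INTERFACE

Orientations are given as a unit quaternion [x, y, z, w].
In Python, from workcell import ctrl gives the robot as it stands.
- The arm moves only by the shell command python3 -m jog 'ROWS' [FORCE]. ROWS is JSON, a list of rows, each a list of 5 numbers: the shift along the tool's x, y, z each as a share of 50 mm, from -1 to 1, then the turn about the tool's z as a share of 4 degrees, from -1 to 1, then the opening in per cent of the stroke, from 0 (shut) to 100 (fully open). In form: [[dx, dy, dz, twist, jaw], ...]. A call has 1 to 20 rows; each row shifts and turns the commanded pose from where the row before left it, along the tool's axes as they then stand; what a row does not reach is not made up. A row lasts 1/10 s, in which the tool goes at most 50 mm and 8.59 degrees, less where a joint would pass 70% of its speed; a pose out of reach is approached as far as the arm can. A call with a number of a shift or a turn outside -1 to 1 is refused whole. A call with a gripper value outside its range is refused whole. The fingers move at their own pace and stop on an object; FORCE is the grip in N (left out, the last holds). Time passes only in rows, so rows that do not move let the fingers close. It gives the time, the measured TCP pose, the force, the opening and the grip force at its end, in the units of the state.
- ctrl.observe(): the state, without advancing time (a new reading comes with each control period).
- ctrl.grab_frame(name): name is "side" or "top"; returns a dict with "frame" (480x640x3 uint8, red, green, blue), "z_map" (480x640 float32, m along the optical axis (not along the pixel's ray), 0 where there is no reading), "camera_matrix" (3x3 intrinsics, pixels), "R" (3x3) and "t" (3): a world point X has camera coordinates R X + t. Camera axes: x right, y down, z forward; pixel columns grow to the right and rows downward; lengths in m; the calibration is good to about 2 mm. A picture is of the moment at which its call begins.
- ctrl.sign_off(): hands the job in; it is judged then, once.
The state is a dict: "t": time; "joint_pos": joint angles; "qd": joint speeds; "tau": joint torques, N m; "tcp_pos": TCP position; "tcp_rot": TCP orientation; "force": force on the tool from outside, world axes, zero at the start; "torque": the same for the moment, N m; "grip_width": finger opening in m; "finger_force": force on a finger pad.
Only numpy, scipy, OpenCV 4.12 (cv2) and the standard library are available. Lean on these libraries where they do the work, as an engineer would, in place of code of your own. Each camera call takes 0.05 s, during which the arm holds its last target. There are 200 camera calls.

TASK

Gently push the wooden bench pin between the guides of the clamp until it is fully home against the steel stop, then crank the screw clockwise (seen from above) down onto it. Stop as soon as the sprung metal tab pops out of the side of the screw's nose, at most a quarter turn later, and let go, leaving the pin clamped and the bowl, torch and hammer where they are.

Things in the scene. Friction and masses are not known exactly. Their poses are not given: they have to be found in the camera images.
- clamp: Grey cast screw clamp fixed to the bench. Origin: on the bench directly under the vertical screw; z up; x runs from the open mouth (-x) to the column (+x). Base plate x -225 to +85 mm, 110 mm wide, flat top 25 mm above the bench. Column x 26 to 70, 60 wide, 145 mm high. Its head, from 105 to 151 mm above the bench, reaches over the screw to x = -22.
- mouth (a point): Point on the base plate's top, midway between the two steel guides where their flared mouth ends (x = -40 mm in the clamp's frame; axes as the clamp's). The guides stand 10 mm high, inner faces 64 mm apart, from here to the stop; in front of here they flare outward over 22 mm to about 83 mm apart.
- stop: Steel plate on the column's front face, 56 mm wide, from 25 to 55 mm above the bench. Its contact face stands at x = 22 mm in the clamp's frame. This entry's origin coincides with the clamp's.
- pin: Bench pin: flat light-wood tongue, 120 long (x) x 60 wide (y) x 20 mm thick, about 0.14 kg, lying on the base plate outside the guides, roughly in line. Plain end (+x) towards the stop; outer end has a saw slot 4 mm wide, 40 mm deep. Origin: centre of its underside. Fully home, the plain end touches the stop: centre at x = -38 mm, outer end at x = -98 in the clamp's frame.
- pin_center (a point): Centre of the bench pin, 10 mm above its underside; axes as the pin's.
- spindle: The clamp's screw with its nose and sprung foot (30 mm disc), 8 mm down a turn. Origin on the axis at the crank's hub, 170 mm above the bench at crank = 0. Foot starts 2 to 11 mm above the height of a seated pin's top (nose adjustment unknown). Foot spring: 8 N/mm; the tab trips near 36 N, about 0.6 turn after first contact. The screw holds itself.
- crank (a joint): Turn of the crank in rad, growing clockwise seen from above (tightening, the foot goes down); at 0 the arm points along the clamp's +x. Starts between -1.5 and 1.5. Turning takes about 0.1 N m free, 0.15 N m at the set force; one to two turns are needed.
- knob_mid (a point): Middle of the crank's upright black knob, 22 mm across, 46 mm high, 45 mm from the screw axis; it spins freely on its own axis, so it can be led round without turning the hand. The point is 25 mm above the knob's lower end (crank arm just below that) and 204 mm above the bench at crank = 0, coming down with the screw. Knob and arm sweep a 56 mm radius, over 150 mm above the bench.
- tab_end (a point): Middle of the outer end of the aluminium indicator tab (24 wide x 6 mm thick) in the dark box that sticks out sideways (clamp's +y) from the screw's nose, under the clamp's head, about 79 mm above the bench at the start. In: y = 46 mm in the clamp's frame (1 mm proud of the box). Popped: 20 mm farther out, y = 66. It snaps out at the set force and does not go back.
- bowl: White bowl, 110 mm across, 45 mm high, near the clamp. Origin: centre of its underside. Bystander.
- torch: Hand torch standing upright, 48 mm metal can with a black head, 150 mm high. Origin: centre of its underside. Bystander.
- hammer: Hammer lying on the bench beside the clamp, about 260 mm long, wooden handle, steel head at one end. Origin: about its middle, on the bench. Bystander.
Mind the look-alikes: they are no part of the job. Of the things shaped like the pin, the wood one is meant.

How it is judged:
By the outcome, as a careful person would: the job done as asked, in the order asked, and still so for the second after the job is handed in, with the robot touching nothing.
It also fails if it takes over 72 s, if anything falls off the work surface, if the arm or the gripper's body presses on something with over 40 N, if the wrist force passes 120 N, or if a joint passes its speed limit or range.

## Working session

There is one attempt and no reset: what is moved stays moved. The work goes in short steps, Python scripts to look and compute and a shell command to move; the robot and the scene stay as the last step left them, time stands still between calls to the robot, and variables do not carry over. Pictures are saved under pics/ and viewed, at most 10 in all, crops included, and the job is handed in when it is done.

```bash
mkdir -p pics
cat > h.py <<'E'
import numpy as np, cv2
from workcell import ctrl
def grab(n):
    f=ctrl.grab_frame(n); return f
def save(f,name,box=None,s=1):
    im=f["frame"][:,:,::-1]
    if box: im=im[box[1]:box[3],box[0]:box[2]]
    cv2.imwrite("pics/"+name,cv2.resize(im,None,fx=s,fy=s,interpolation=cv2.INTER_CUBIC))
def pt(f,u,v):  # depth point
    z=float(f["z_map"][int(v),int(u)]); K=f["camera_matrix"]
    c=np.array([(u-K[0,2])/K[0,0],(v-K[1,2])/K[1,1],1])*z
    return f["R"].T@(c-f["t"])
def onz(f,u,v,h):
    K=f["camera_matrix"]; d=f["R"].T@np.array([(u-K[0,2])/K[0,0],(v-K[1,2])/K[1,1],1]); o=-f["R"].T@f["t"]
    return o+d*(h-o[2])/d[2]
def proj(f,X):
    c=f["R"]@np.asarray(X)+f["t"]; p=f["camera_matrix"]@c; return p[:2]/p[2]
E
python3 - <<'E'
from h import *
for n in("top","side"):
    f=grab(n); save(f,n+"0.png",s=1.25); print(n,-f["R"].T@f["t"],f["R"].round(2).tolist(),f["camera_matrix"][0,0])
s=ctrl.observe(); print(s["tcp_pos"],s["tcp_rot"],s["force"],s["grip_width"],ctrl.grip_point_offset)
E
```

```text
top [0.47577041 0.02506869 0.87784171] [[-0.02, -1.0, 0.04], [-1.0, 0.02, -0.08], [0.08, -0.04, -1.0]] 493.33613498702397
side [0.16216547 0.40878833 0.79689009] [[-0.69, -0.72, 0.01], [-0.55, 0.52, -0.65], [0.47, -0.46, -0.76]] 466.9781856872346
[0.25302965 0.62513679 0.23006789] [ 1.91210909e-01  9.81548386e-01 -1.00990209e-03 -3.65812008e-04] [-0.28761134 -0.32020089  0.09132398] 0.08548623732247874 0.0187
```

View pics/top0.png

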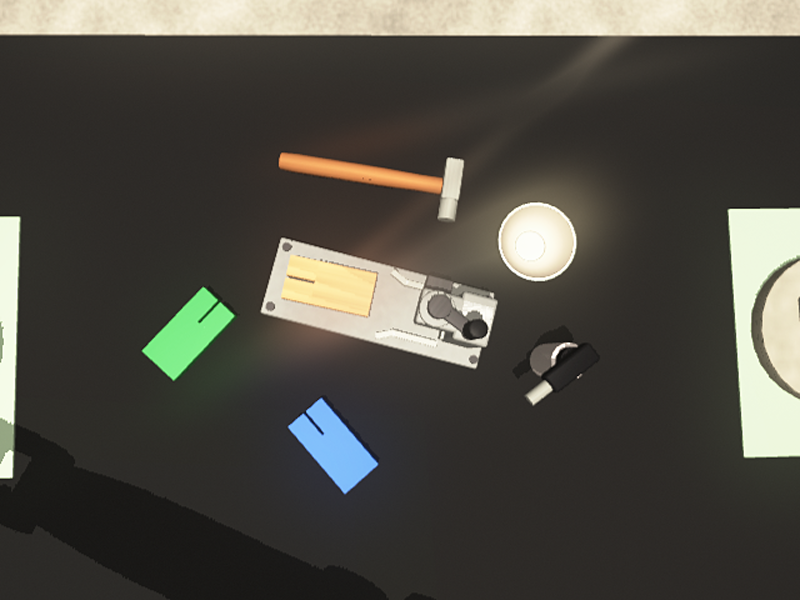

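View pics/side0.png

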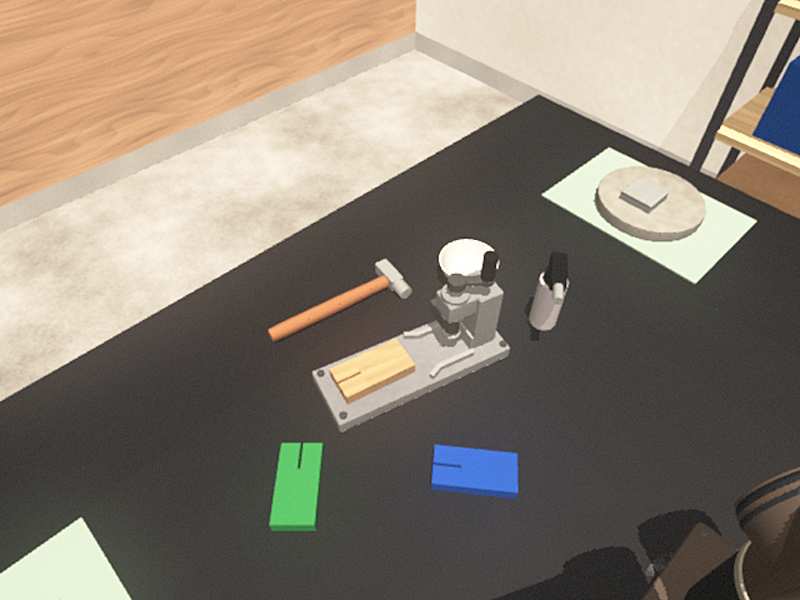

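The top view (800 px wide) shows the clamp plate at corners about (281,238), (262,313), (475,368) and (496,293), with the knob at about (476,328). There are three pin-shaped things: green (188,333), blue (333,445) and wood (330,286). The wood one is on the base plate in line with the guides, so it is the pin meant. I'll measure it and confirm in a crop.

Run:
```python
from h import *
f=grab("top"); im=f["frame"]; save(f,"crop1.png",(200,170,420,310),3.6)
hsv=cv2.cvtColor(im,cv2.COLOR_RGB2HSV)
m=cv2.inRange(hsv,(10,60,120),(30,255,255)); m[:, :205]=0; m[:,330:]=0; m[:190]=0; m[270:]=0
c=max(cv2.findContours(m,0,2)[0],key=cv2.contourArea); r=cv2.minAreaRect(c)
P=np.array([onz(f,u,v,.045) for u,v in cv2.boxPoints(r)]); print("pin corners",P.round(4).tolist(),"ctr",P.mean(0).round(4), [np.linalg.norm(P[i]-P[i-1]).round(4) for i in range(4)])
print("depth z at pin",pt(f,*r[0]))
C=np.array([onz(f,u/1.25,v/1.25,.025) for u,v in [(281,238),(262,313),(475,368),(496,293)]]);print("plate",C.round(4).tolist())
print([np.linalg.norm(C[i]-C[i-1]).round(4) for i in range(4)])
ax=(C[2]+C[3]-C[0]-C[1]);ax/=np.linalg.norm(ax);mid=C.mean(0);o=mid+ax*(.225-.155);print("ax",ax,np.degrees(np.arctan2(ax[1],ax[0])),"origin",o)
for u,v in[(476,328),(474,326),(439,306),(441,305)]: print(u,v,pt(f,u/1.25,v/1.25).round(4),onz(f,u/1.25,v/1.25,.225).round(4))
b=pt(f,565/1.25,368/1.25);print("torch",b,"bowl",pt(f,537/1.25,242/1.25))
```

```text
pin corners [[0.5548, 0.1408, 0.045], [0.6157, 0.1272, 0.045], [0.5876, 0.0081, 0.045], [0.5266, 0.0225, 0.045]] ctr [0.5712 0.0746 0.045 ] [np.float64(0.1216), np.float64(0.0624), np.float64(0.1224), np.float64(0.0626)]
depth z at pin [0.57115654 0.07476515 0.0447057 ]
plate [[0.6405, 0.1417, 0.025], [0.5365, 0.1683, 0.025], [0.4549, -0.124, 0.025], [0.5587, -0.1569, 0.025]]
[np.float64(0.3096), np.float64(0.1074), np.float64(0.3036), np.float64(0.1089)]
ax [-0.26656743 -0.96381627  0.        ] -105.46011045877016 origin [ 0.52897793 -0.06019456  0.025     ]
476 328 [ 0.5021 -0.0912  0.2268] [ 0.5021 -0.0915  0.225 ]
474 326 [ 0.5044 -0.0899  0.2221] [ 0.5043 -0.0894  0.225 ]
439 306 [ 0.5299 -0.0579  0.1796] [ 0.5263 -0.0525  0.225 ]
441 305 [ 0.5311 -0.0604  0.178 ] [ 0.5274 -0.0547  0.225 ]
torch [ 0.45556633 -0.21019876  0.14887038] bowl [ 0.63398553 -0.22384392  0.00372613]
```

View pics/crop1.png

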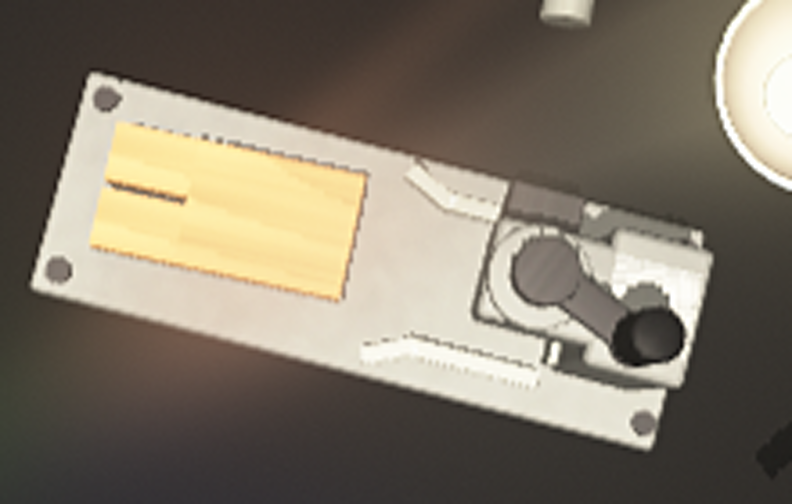

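The crop confirms it: the light-wood pin with its slot at about (147,193) lies on the plate in line with the guides, and its plain end faces the stop. The knob is at (655,333) in the crop. I'll turn the tool to the clamp's axis and go above the pin's outer part.

```bash
python3 -m jog '[[0,0,0,1,100],[0,0,0,1,100],[0,0,0,1,100],[0,0,0,1,100],[0,0,0,1,100],[0,0,0,1,100],[0,0,0,1,100],[0,0,0,1,100],[0,0,0,1,100],[0,0,0,1,100],[0,0,0,1,100],[0,0,0,1,100],[0,0,0,1,100],[0,0,0,1,100],[0,0,0,1,100],[0,0,0,1,100],[0,0,0,1,100],[0,0,0,1,100],[0,0,0,1,100],[0,0,0,1,100]]' 20
python3 -m jog '[[0,0,0,0.88,100],[-0.66,0.75,0,0,100],[-0.66,0.75,0,0,100],[-0.66,0.75,0,0,100],[-0.66,0.75,0,0,100],[-0.66,0.75,0,0,100],[-0.66,0.75,0,0,100],[-0.66,0.75,0,0,100],[-0.66,0.75,0,0,100],[-0.66,0.75,0,0,100],[-0.66,0.75,0,0,100],[-0.66,0.75,0,0,100],[-0.66,0.75,0,0,100],[0,0,0,0,100],[0,0,0,0,100]]'
cat >> h.py <<'E'
from scipy.spatial.transform import Rotation as Ro
O=np.array([.529,-.060]); AX=np.array([-.2666,-.9638]); AY=np.array([.9638,-.2666])
def st():
    s=ctrl.observe(); R=Ro.from_quat(s["tcp_rot"]).as_matrix(); p=np.array(s["tcp_pos"]); d=p[:2]-O
    print("t",round(s["t"],2),"tcp",p.round(4),"clamp xy",(d@AX).round(4),(d@AY).round(4),"yaw",np.degrees(np.arctan2(R[1,0],R[0,0])).round(2),"tilt",R[2].round(3),"F",np.round(s["force"],1),"w",round(s["grip_width"],4),"ff",s["finger_force"])
    return s,R,p
def goto(X):
    s,R,p=st(); print("tool shift mm",(R.T@(np.asarray(X)-p)*1000).round(1))
E
python3 -c "
from h import *
goto([.5818,.1194,.024])"
```

```text
t: 2.15
tcp_pos: [0.2532, 0.6254, 0.2307]
tcp_rot: [0.778, 0.628, -0.0, 0.0]
force: [0.0, -0.5, 0.8]
grip_width: 0.0856
finger_force: 0.0
t: 3.65
tcp_pos: [0.5806, 0.1224, 0.2307]
tcp_rot: [0.797, 0.604, -0.0, -0.001]
force: [-0.6, -0.3, 0.0]
grip_width: 0.0851
finger_force: 0.0
t 3.65 tcp [0.5806 0.1224 0.2307] clamp xy -0.1896 0.0011 yaw 74.29 tilt [ 0.    -0.001 -1.   ] F [-0.6 -0.3  0. ] w 0.0851 ff 0.0
tool shift mm [ -2.6   2.2 206.7]
```

```bash
python3 -m jog '[[-0.05,0.05,1,0,100],[0,0,1,0,100],[0,0,1,0,100],[0,0,0.6,0,100],[0,0,0.3,0,100],[0,0,0.2,0,100],[0,0,0,0,100]]'
python3 - <<'E'
from h import *
goto([.5818,.1194,.024])
f=grab("side"); c=proj(f,[.57,.05,.04]).astype(int); print(c); save(f,"desc.png",(c[0]-110,c[1]-90,c[0]+110,c[1]+75),3.6)
E
```

```text
t: 4.35
tcp_pos: [0.5821, 0.1211, 0.0263]
tcp_rot: [0.796, 0.605, -0.0, -0.0]
force: [-0.1, 0.3, -0.1]
grip_width: 0.0854
finger_force: 0.0
t 4.35 tcp [0.5821 0.1211 0.0263] clamp xy -0.1887 0.0029 yaw 74.5 tilt [-0. -0. -1.] F [-0.1  0.3 -0.1] w 0.0854 ff 0.0
tool shift mm [-1.7  0.2  2.3]
[307 286]
```

View pics/desc.png

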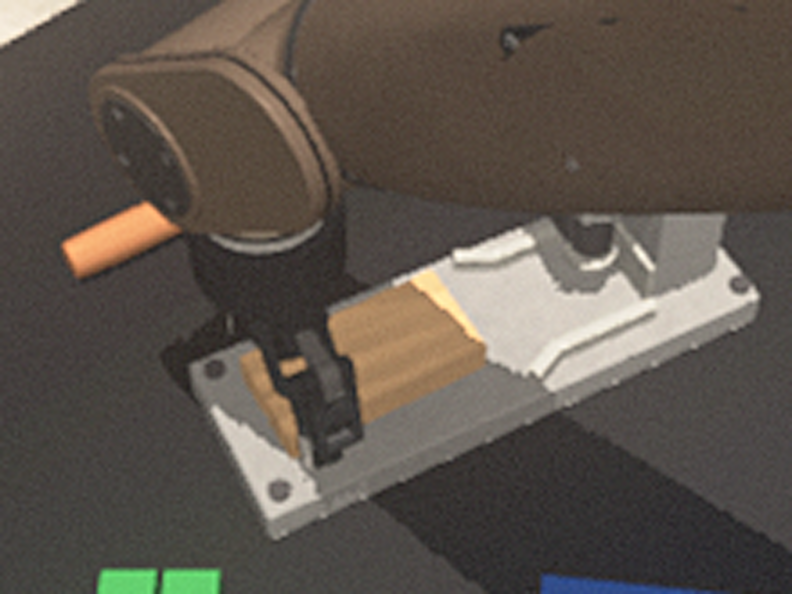

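The fingers straddle the pin's outer end at about (325,400), and the forearm passes near the clamp's head. I'll close on the pin, then check the arm's clearance over the crank before advancing.

```bash
python3 -m jog '[[0,0,0.04,0,100],[0,0,0,0,60],[0,0,0,0,50],[0,0,0,0,50],[0,0,0,0,50],[0,0,0,0,50]]' 20
python3 - <<'E'
from h import *
st()
A=[]
for n in("top","side"):
    f=grab(n); v,u=np.mgrid[:480:2,:640:2]; z=f["z_map"][::2,::2]; k=z>0; K=f["camera_matrix"]
    c=np.stack([(u-K[0,2])/K[0,0]*z,(v-K[1,2])/K[1,1]*z,z],-1)[k]; X=(c-f["t"])@f["R"]; A.append(X)
X=np.vstack(A); d=X[:,:2]-O; a=np.c_[d@AX,d@AY,X[:,2]]
# lowest visible arm points (anything z>.12 not clamp/torch) by clamp x bin, |y|<.06
for lo in np.arange(-.26,.16,.03):
    for yl in(-.09,-.03,.03):
        k=(a[:,0]>lo)&(a[:,0]<lo+.03)&(a[:,1]>yl)&(a[:,1]<yl+.06)&(a[:,2]>.1)
        if k.any(): print(lo.round(2),yl,k.sum(),a[k,2].min().round(3),a[k,2].max().round(3))
print(ctrl.observe()["joint_pos"])
E
```

```text
t: 5.0
tcp_pos: [0.5832, 0.1203, 0.0259]
tcp_rot: [0.796, 0.605, 0.001, 0.001]
force: [-1.3, -0.0, 5.7]
grip_width: 0.0597
finger_force: 22.6
t 5.0 tcp [0.5832 0.1203 0.0259] clamp xy -0.1883 0.0042 yaw 74.43 tilt [ 0.001  0.002 -1.   ] F [-1.3 -0.   5.7] w 0.0597 ff 22.5595360994339
-0.26 -0.09 139 0.245 0.353
-0.26 -0.03 295 0.236 0.339
-0.23 -0.09 635 0.102 0.377
-0.23 -0.03 507 0.102 0.342
-0.23 0.03 9 0.286 0.298
-0.2 -0.09 532 0.102 0.411
-0.2 -0.03 404 0.1 0.314
-0.2 0.03 40 0.29 0.306
-0.17 -0.09 464 0.355 0.418
-0.17 -0.03 345 0.154 0.357
-0.17 0.03 103 0.265 0.315
-0.14 -0.09 476 0.295 0.419
-0.14 -0.03 211 0.257 0.364
-0.14 0.03 10 0.251 0.316
-0.11 -0.09 22 0.317 0.358
-0.05 -0.03 31 0.102 0.151
-0.02 -0.03 164 0.107 0.182
0.01 -0.03 208 0.102 0.226
0.01 0.03 1 0.14 0.14
0.04 -0.03 152 0.111 0.227
0.04 0.03 1 0.142 0.142
0.1 -0.09 3 0.14 0.142
0.13 -0.09 102 0.129 0.148
0.13 -0.03 12 0.101 0.146
0.16 -0.09 48 0.143 0.15
0.16 -0.03 143 0.101 0.149
[3.31913129e-02 3.62618679e-01 1.89588600e+00 2.90320494e-06
 8.81184593e-01 3.05011405e-01]
```

```bash
python3 -m jog '[[0,0,-0.01,0,50],[0,-0.04,0,0,50],[0,-0.04,0,0,50],[0,0,0,0,50]]'
python3 - <<'E'
from h import *
st()
for n in("top","side"):
    f=grab(n); v,u=np.mgrid[:480,:640]; z=f["z_map"]; k=z>0; K=f["camera_matrix"]
    c=np.stack([(u-K[0,2])/K[0,0]*z,(v-K[1,2])/K[1,1]*z,z],-1)[k]; X=(c-f["t"])@f["R"]; im=f["frame"][k]
    d=X[:,:2]-O; a=np.c_[d@AX,d@AY,X[:,2]]
    for xl in (-.04,-.025):
      g=(a[:,0]>xl)&(a[:,0]<xl+.015)&(abs(a[:,2]-.035)<.0025)&(abs(a[:,1])<.05)
      for s in(-1,1):
        y=a[g&(a[:,1]*s>.02),1]; print(n,xl,s,len(y),y.min().round(4) if len(y) else '',y.max().round(4) if len(y) else '')
    g=(a[:,2]>.0425)&(a[:,2]<.0475)&(im[:,0]>im[:,2]*1.4)&(abs(a[:,1])<.05)&(a[:,0]<-.05)
    for xl in(-.16,-.14,-.12,-.1,-.08):
        y=a[g&(abs(a[:,0]-xl)<.01),1]; 
        if len(y): print(n,"pin",xl,len(y),y.min().round(4),y.max().round(4))
    print("pin front",np.percentile(a[g,0],99.5))
E
```

```text
t: 5.5
tcp_pos: [0.5796, 0.1212, 0.0259]
tcp_rot: [0.796, 0.605, 0.001, 0.001]
force: [3.7, -1.2, 4.6]
grip_width: 0.0597
finger_force: 22.6
t 5.5 tcp [0.5796 0.1212 0.0259] clamp xy -0.1882 0.0004 yaw 74.44 tilt [ 0.001  0.003 -1.   ] F [ 3.7 -1.2  4.6] w 0.0597 ff 22.618018090724945
top -0.04 -1 35 -0.0388 -0.0314
top -0.04 1 38 0.0332 0.0408
top -0.025 -1 39 -0.0388 -0.0312
top -0.025 1 20 0.0328 0.0406
top pin -0.14 261 -0.0279 0.0317
top pin -0.12 387 -0.0275 0.0326
top pin -0.1 384 -0.027 0.0329
top pin -0.08 154 -0.027 0.0331
pin front -0.08207745328970115
side -0.04 -1 19 -0.0414 -0.0327
side -0.04 1 17 0.0304 0.0389
side -0.025 -1 20 -0.0414 -0.0325
side -0.025 1 20 0.0287 0.0396
side pin -0.16 69 -0.0307 0.0273
side pin -0.14 207 -0.0306 0.0307
side pin -0.12 205 -0.0307 0.0307
side pin -0.1 199 -0.0305 0.0306
side pin -0.08 54 -0.0278 0.0315
pin front -0.08449194988870895
```

```bash
python3 -m jog '[[0,-0.03,0,0,50],[-0.1,0,0,0,50],[-0.1,0,0,0,50],[-0.1,0,0,0,50],[-0.1,0,0,0,50],[-0.1,0,0,0,50],[-0.1,0,0,0,50],[-0.1,0,0,0,50],[-0.1,0,0,0,50],[0,0,0,0,50]]'; python3 -m jog '[[-0.1,0,0,0,50],[-0.1,0,0,0,50],[-0.1,0,0,0,50],[-0.1,0,0,0,50],[-0.1,0,0,0,50],[-0.1,0,0,0,50],[0,0,0,0,50]]'; python3 -c "
from h import *
st()"
```

```text
t: 6.6
tcp_pos: [0.5668, 0.084, 0.0259]
tcp_rot: [0.797, 0.605, 0.001, -0.0]
force: [0.5, 1.7, 6.1]
grip_width: 0.0595
finger_force: 22.7
t: 7.3
tcp_pos: [0.5588, 0.0551, 0.0258]
tcp_rot: [0.797, 0.605, 0.001, -0.0]
force: [1.2, 2.6, 6.8]
grip_width: 0.0596
finger_force: 22.7
t 7.3 tcp [0.5588 0.0551 0.0258] clamp xy -0.1189 -0.002 yaw 74.39 tilt [ 0.002  0.001 -1.   ] F [1.2 2.6 6.8] w 0.0596 ff 22.748692631721497
```

```bash
python3 -m jog '[[-0.1,0,0,0,50],[-0.1,0,0,0,50],[-0.1,0,0,0,50],[-0.1,0,0,0,50],[-0.1,0,0,0,50],[-0.08,0,0,0,50],[0,0,0,0,50]]'; for i in 1; do python3 -m jog '[[-0.02,0,0,0,50],[-0.02,0,0,0,50],[-0.02,0,0,0,50],[0,0,0,0,50]]'; done; python3 -c "
from h import *
st()"
```

```text
t: 8.0
tcp_pos: [0.5512, 0.0273, 0.0259]
tcp_rot: [0.797, 0.604, 0.001, -0.0]
force: [1.2, 2.4, 7.1]
grip_width: 0.0594
finger_force: 22.7
t: 8.4
tcp_pos: [0.5506, 0.0249, 0.0259]
tcp_rot: [0.797, 0.604, 0.002, -0.0]
force: [1.3, 3.8, 6.8]
grip_width: 0.0595
finger_force: 22.7
t 8.4 tcp [0.5506 0.0249 0.0259] clamp xy -0.0876 -0.0019 yaw 74.37 tilt [ 0.003  0.002 -1.   ] F [1.3 3.8 6.8] w 0.0595 ff 22.713342905044556
```

```bash
python3 -m jog '[[-0.02,0,0,0,50],[-0.02,0,0,0,50],[-0.02,0,0,0,50],[0,0,0,0,50]]';  python3 -m jog '[[-0.02,0,0,0,50],[-0.02,0,0,0,50],[0,0,0,0,50]]'; python3 -c "
from h import *
st()"
```

```text
t: 8.8
tcp_pos: [0.5503, 0.0236, 0.0259]
tcp_rot: [0.797, 0.604, 0.003, -0.001]
force: [4.9, 10.5, 5.4]
grip_width: 0.0595
finger_force: 22.6
t: 9.1
tcp_pos: [0.5511, 0.0229, 0.0259]
tcp_rot: [0.797, 0.604, 0.006, -0.0]
force: [9.9, 14.5, 1.1]
grip_width: 0.0597
finger_force: 21.5
t 9.1 tcp [0.5511 0.0229 0.0259] clamp xy -0.0858 -0.0008 yaw 74.28 tilt [ 0.01   0.006 -1.   ] F [ 9.9 14.5  1.1] w 0.0597 ff 21.451778411865234
```

Force rose to about 16 N near the expected home position. I'll open, back out, shut the fingers and nudge the outer end to make sure the pin is seated.

```bash
python3 -m jog '[[0,0,0,0,100],[0,0,0,0,100],[0,0,0,0,100],[0.5,0,0,0,100],[0.5,0,-0.12,0,100],[0.2,0,0,0,0],[0,0,0,0,0],[0,0,0,0,0],[0,0,0,0,0],[0,0,0,0,0],[0,0,0,0,0],[0,0,0,0,0]]'
python3 - <<'E'
from h import *
st()
for n in("side","top"):
    f=grab(n); im=f["frame"]; v,u=np.mgrid[:480,:640]; z=f["z_map"]; k=z>0; K=f["camera_matrix"]
    c=np.stack([(u-K[0,2])/K[0,0]*z,(v-K[1,2])/K[1,1]*z,z],-1)[k]; X=(c-f["t"])@f["R"]; i=im[k].astype(int)
    d=X[:,:2]-O; a=np.c_[d@AX,d@AY,X[:,2]]
    g=(a[:,2]>.0425)&(a[:,2]<.0475)&(i[:,0]>i[:,2]*1.4)&(abs(a[:,1])<.05)&(abs(a[:,0])<.15)
    print(n,g.sum(),"pin x",np.percentile(a[g,0],[.5,99.5]),"y",np.percentile(a[g,1],[.5,99.5]))
    if n=="side": cc=proj(f,[.54,.0,.06]).astype(int); save(f,"home.png",(cc[0]-110,cc[1]-90,cc[0]+110,cc[1]+75),3.6)
E
```

```text
t: 10.3
tcp_pos: [0.5643, 0.0762, 0.0309]
tcp_rot: [0.797, 0.605, -0.0, -0.0]
force: [1.4, 0.6, 0.0]
grip_width: -0.0001
finger_force: 0.0
t 10.3 tcp [0.5643 0.0762 0.0309] clamp xy -0.1406 -0.0023 yaw 74.4 tilt [-0. -0. -1.] F [1.4 0.6 0. ] w -0.0001 ff 0.0
side 907 pin x [-0.10196855  0.01823881] y [-0.03263544  0.0277465 ]
top 1322 pin x [-0.08424096  0.01907698] y [-0.02963524  0.02966287]
```

View pics/home.png

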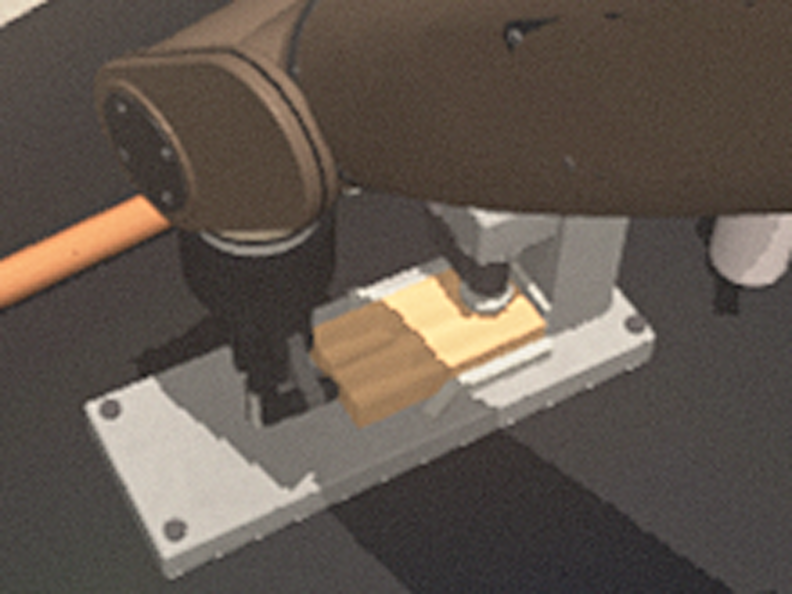

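The pin sits between the guides with its plain end by the stop at about (545,320), and the shut fingers are behind its outer end at (325,385). I'll nudge it gently.

```bash
python3 -m jog '[[-0.2,0,0,0,0],[-0.2,0.02,0,0,0],[-0.04,0,0,0,0],[-0.04,0,0,0,0],[0,0,0,0,0]]';  python3 -m jog '[[-0.03,0,0,0,0],[-0.03,0,0,0,0],[0,0,0,0,0]]';python3 -m jog '[[-0.03,0,0,0,0],[-0.03,0,0,0,0],[0,0,0,0,0]]'; python3 -c "
from h import *
st()"
```

```text
t: 10.9
tcp_pos: [0.5589, 0.0527, 0.031]
tcp_rot: [0.797, 0.605, 0.0, -0.0]
force: [0.2, 0.5, 0.5]
grip_width: 0.0001
finger_force: 0.0
t: 11.2
tcp_pos: [0.5581, 0.0502, 0.0309]
tcp_rot: [0.796, 0.605, -0.0, -0.0]
force: [-0.6, 0.6, 0.7]
grip_width: 0.0003
finger_force: 0.0
t: 11.5
tcp_pos: [0.5572, 0.0472, 0.0309]
tcp_rot: [0.796, 0.605, -0.0, -0.0]
force: [-2.0, -0.3, 0.8]
grip_width: 0.0001
finger_force: 0.0
t 11.5 tcp [0.5572 0.0472 0.0309] clamp xy -0.1109 -0.0014 yaw 74.43 tilt [-0. -0. -1.] F [-2.  -0.3  0.8] w 0.0001 ff 0.0
```

```bash
for i in 1; do python3 -m jog '[[-0.03,0,0,0,0],[-0.03,0,0,0,0],[0,0,0,0,0]]'; python3 -m jog '[[-0.03,0,0,0,0],[-0.02,0,0,0,0],[0,0,0,0,0]]' ; done; python3 -c "
from h import *
st()"
```

```text
t: 11.8
tcp_pos: [0.5581, 0.0461, 0.0317]
tcp_rot: [0.797, 0.604, 0.003, -0.0]
force: [3.3, 7.5, -0.7]
grip_width: 0.0001
finger_force: 3.8
t: 12.1
tcp_pos: [0.5585, 0.0459, 0.0321]
tcp_rot: [0.797, 0.604, 0.005, -0.001]
force: [6.5, 14.2, -1.7]
grip_width: 0.0001
finger_force: 7.7
t 12.1 tcp [0.5585 0.0459 0.0321] clamp xy -0.1099 0.0002 yaw 74.25 tilt [ 0.009  0.005 -1.   ] F [ 6.5 14.2 -1.7] w 0.0001 ff 7.69264369038865
```

The push ends firmly at about 16 N with the outer end at x ≈ -0.099, so the pin is seated. I'll retreat upward, then measure the knob.

```bash
python3 -m jog '[[0.3,0,0,0,0],[0.4,0,0,0,0],[0,0,-1,0,100],[0,0,-1,0,100],[0,0,-1,0,100],[0,0,-1,0,100],[0,0,-0.6,0,100],[0,0,0,0,100],[0,0,0,0,100]]'
cat >> h.py <<'E'
def cloud(n):
    f=grab(n); v,u=np.mgrid[:480,:640]; z=f["z_map"]; k=z>0; K=f["camera_matrix"]
    c=np.stack([(u-K[0,2])/K[0,0]*z,(v-K[1,2])/K[1,1]*z,z],-1)[k]; X=(c-f["t"])@f["R"]
    d=X[:,:2]-O; return f,X,np.c_[d@AX,d@AY,X[:,2]],f["frame"][k].astype(int)
E
python3 - <<'E'
from h import *
st()
for n in("top","side"):
    f,X,a,i=cloud(n)
    if n=="top": save(f,"knob.png",(290,190,410,290),6)
    g=(np.hypot(a[:,0],a[:,1])<.075)&(a[:,2]>.19)&(a[:,2]<.235)
    print(n,"knob all",g.sum(),np.median(X[g],0).round(4),X[g].min(0).round(4),X[g].max(0).round(4))
    t=g&(a[:,2]>.221); r=(X[t].min(0)+X[t].max(0))/2; print(" top",t.sum(),r.round(4),np.ptp(X[t],axis=0).round(4)); d=r[:2]-O; print(" rad",np.linalg.norm(d),"crank",-np.arctan2(d@AY,d@AX))
    g=(i[:,0]>i[:,2]*1.4)&(abs(a[:,2]-.045)<.0025)&(abs(a[:,1])<.05)&(abs(a[:,0])<.15); print(n,"pin x",np.percentile(a[g,0],[.5,99.5]).round(4))
    b=(abs(a[:,0])<.04)&(a[:,1]>.02)&(a[:,1]<.08)&(a[:,2]>.06)&(a[:,2]<.1); print("box",b.sum(),a[b].max(0) if b.any() else '')
E
```

```text
t: 13.0
tcp_pos: [0.5652, 0.0758, 0.2615]
tcp_rot: [0.796, 0.605, 0.0, 0.001]
force: [-0.4, 1.2, -1.6]
grip_width: 0.0851
finger_force: 0.0
t 13.0 tcp [0.5652 0.0758 0.2615] clamp xy -0.1405 -0.0013 yaw 74.44 tilt [-0.     0.001 -1.   ] F [-0.4  1.2 -1.6] w 0.0851 ff 0.0
top knob all 254 [ 0.5015 -0.0913  0.2232] [ 0.4915 -0.1045  0.1911] [ 0.5122 -0.0831  0.2279]
 top 192 [ 0.5021 -0.0942  0.2246] [0.0201 0.0206 0.0067]
 rad 0.04348269978620208 crank 0.39646628358386465
top pin x [-0.0881  0.0193]
box 226 [0.02525539 0.04575764 0.099677  ]
side knob all 230 [ 0.4971 -0.0854  0.2137] [ 0.4897 -0.1011  0.1903] [ 0.5104 -0.0782  0.2247]
 top 76 [ 0.5009 -0.0908  0.2229] [0.0187 0.0205 0.0037]
 rad 0.04166514419828018 crank 0.46874149750057004
side pin x [-0.102   0.0185]
box 73 [-0.01073893  0.04447012  0.0974537 ]
```

View pics/knob.png

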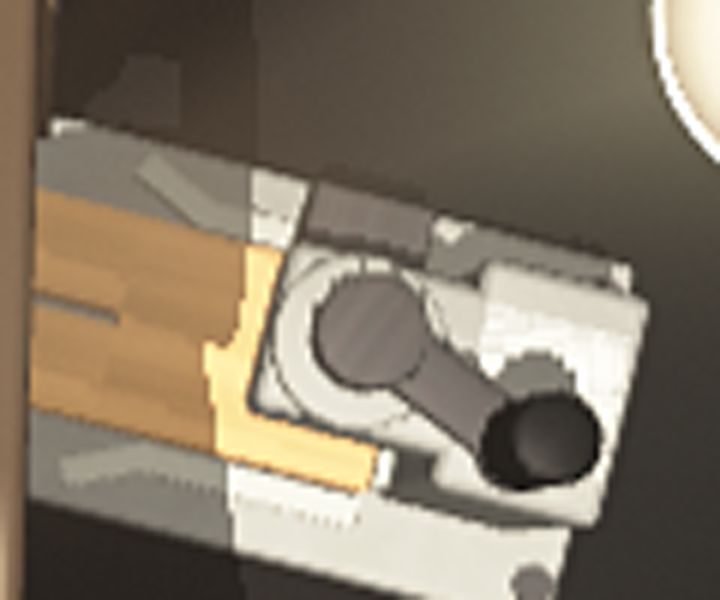

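The knob's top is at about (555,435) and the hub at (370,333) in the crop. The tab box at (370,220) is still in, and the pin is home under the nose. The two views put the knob at about (0.501,-0.093).

```bash
python3 -m jog '[[-0.9,-0.08,0,0,100],[-0.9,-0.08,0,0,100],[-0.9,-0.09,0,0,100],[-0.9,-0.09,0,0,100],[0,0,0,0,100],[0,0,0.5,0,100],[0,0,0.5,0,100],[0,0,0.42,0,100],[0,0,0,0,100]]'; python3 -c "
from h import *
goto([.501,-.093,.190])"
```

```text
t: 14.0
tcp_pos: [0.4975, -0.0913, 0.1844]
tcp_rot: [0.796, 0.605, -0.003, -0.005]
force: [-0.1, 0.4, 0.4]
grip_width: 0.0853
finger_force: 0.0
t 14.0 tcp [ 0.4975 -0.0913  0.1844] clamp xy 0.0386 -0.022 yaw 74.45 tilt [ 0.001 -0.011 -1.   ] F [-0.1  0.4  0.4] w 0.0853 ff 0.0
tool shift mm [-0.6  3.8 -5.6]
```

```bash
python3 -m jog '[[-0.02,0.06,-0.04,0,100],[0,0,0,0,100],[0,0,0,0,50]]';python3 -m jog '[[0,0,0,0,15],[0,0,0,0,15],[0,0,0,0,15],[0,0,0,0,15],[0,0,0,0,15]]' 20; python3 -c "
from h import *
goto([.501,-.093,.190])"
```

```text
t: 14.3
tcp_pos: [0.5042, -0.095, 0.1935]
tcp_rot: [0.796, 0.605, 0.001, 0.001]
force: [0.6, -0.2, 0.5]
grip_width: 0.0732
finger_force: 0.0
t: 14.8
tcp_pos: [0.5029, -0.0948, 0.1923]
tcp_rot: [0.796, 0.605, -0.0, -0.0]
force: [-1.5, -0.2, 2.3]
grip_width: 0.0213
finger_force: 22.0
t 14.8 tcp [ 0.5029 -0.0948  0.1923] clamp xy 0.0405 -0.0158 yaw 74.43 tilt [-0.    -0.001 -1.   ] F [-1.5 -0.2  2.3] w 0.0213 ff 22.021259665489197
tool shift mm [ 1.2 -2.3  2.3]
```

Gripped: width 21 mm, radius 44.5 mm from the axis, crank ≈ 0.385. Next I'll work out the circle rows at 15° each.

Run:
```python
import numpy as np
th=np.radians(22+15*np.arange(25)); r=45/50
X=-r*np.cos(th);Y=-r*np.sin(th)
X=X.round(2);Y=Y.round(2)
print([[round(a,2),round(b,2)] for a,b in zip(np.diff(X),np.diff(Y))])
```

```text
[[np.float64(0.11), np.float64(-0.2)], [np.float64(0.17), np.float64(-0.17)], [np.float64(0.2), np.float64(-0.12)], [np.float64(0.22), np.float64(-0.06)], [np.float64(0.24), np.float64(0.0)], [np.float64(0.23), np.float64(0.06)], [np.float64(0.2), np.float64(0.11)], [np.float64(0.17), np.float64(0.17)], [np.float64(0.12), np.float64(0.2)], [np.float64(0.06), np.float64(0.22)], [np.float64(0.0), np.float64(0.24)], [np.float64(-0.06), np.float64(0.23)], [np.float64(-0.11), np.float64(0.2)], [np.float64(-0.17), np.float64(0.17)], [np.float64(-0.2), np.float64(0.12)], [np.float64(-0.22), np.float64(0.06)], [np.float64(-0.24), np.float64(0.0)], [np.float64(-0.23), np.float64(-0.06)], [np.float64(-0.2), np.float64(-0.11)], [np.float64(-0.17), np.float64(-0.17)], [np.float64(-0.12), np.float64(-0.2)], [np.float64(-0.06), np.float64(-0.22)], [np.float64(0.0), np.float64(-0.24)], [np.float64(0.06), np.float64(-0.23)]]
```

```bash
python3 -m jog '[[0.11,-0.2,0.007,0,15],[0.17,-0.17,0.007,0,15],[0.2,-0.12,0.007,0,15],[0.22,-0.06,0.007,0,15],[0.24,0,0.007,0,15],[0.23,0.06,0.007,0,15],[0,0,0,0,15]]'
cat >> h.py <<'E'
A=np.array([.530,-.0595])
def chk(ths=None):
    s,R,p=st(); d=p[:2]-A; print("crank(mod)",round(float(-np.degrees(np.arctan2(d@AY,d@AX))),1),"rad",np.linalg.norm(d).round(4),"torque cw",round(float(d[1]*s["force"][0]-d[0]*s["force"][1]),3))
    for n in("top","side"):
        f,X,a,i=cloud(n)
        for nm,y in(("in",.046),("out",.064)):
            c=np.r_[A+AY*y,.077]; u,v=proj(f,c); zc=(f["R"]@c+f["t"])[2]; print(n,nm,(int(u),int(v)),"occl mm",round(1000*(zc-float(f["z_map"][int(v),int(u)]))),end="; ")
        b=(abs(a[:,0])<.03)&(a[:,1]>.02)&(a[:,1]<.09)&(a[:,2]>.055)&(a[:,2]<.097); print("box",b.sum(),"ymax",a[b,1].max().round(4) if b.any() else '')
E
python3 -c "
from h import *
chk()"
```

```text
t: 15.5
tcp_pos: [0.4958, -0.0293, 0.1902]
tcp_rot: [0.796, 0.605, 0.001, -0.001]
force: [-1.2, 4.7, 3.9]
grip_width: 0.0211
finger_force: 22.3
t 15.5 tcp [ 0.4958 -0.0293  0.1902] clamp xy -0.0208 -0.0402 yaw 74.51 tilt [ 0.004 -0.    -1.   ] F [-1.2  4.7  3.9] w 0.0211 ff 22.33582466840744
crank(mod) 116.0 rad 0.0457 torque cw 0.122
top in (351, 222) occl mm 388; top out (354, 212) occl mm -80; box 0 ymax 
side in (349, 241) occl mm 63; side out (345, 235) occl mm -113; box 73 ymax 0.0435
```

```bash
python3 -m jog '[[0.2,0.11,0.007,0,15],[0.17,0.17,0.007,0,15],[0.12,0.2,0.007,0,15],[0.06,0.22,0.007,0,15],[0,0.24,0.007,0,15],[-0.06,0.23,0.007,0,15],[0,0,0,0,15]]'; python3 -c "
from h import *
chk()"; python3 -m jog '[[-0.11,0.2,0.007,0,15],[-0.17,0.17,0.007,0,15],[-0.2,0.12,0.007,0,15],[-0.22,0.06,0.007,0,15],[0,0,0,0,15]]'; python3 -c "
from h import *
chk()"
```

```text
t: 16.3
tcp_pos: [0.5596, -0.0248, 0.1881]
tcp_rot: [0.796, 0.605, 0.001, 0.001]
force: [0.7, -2.0, 3.7]
grip_width: 0.0218
finger_force: 22.2
t 16.3 tcp [ 0.5596 -0.0248  0.1881] clamp xy -0.042 0.0201 yaw 74.41 tilt [-0.     0.002 -1.   ] F [ 0.7 -2.   3.7] w 0.0218 ff 22.243025600910187
crank(mod) -155.0 rad 0.0455 torque cw 0.085
top in (351, 222) occl mm 386; top out (354, 212) occl mm 394; box 0 ymax 
side in (349, 241) occl mm 65; side out (345, 235) occl mm -108; box 77 ymax 0.0449
t: 16.9
tcp_pos: [0.5744, -0.0655, 0.1867]
tcp_rot: [0.797, 0.604, -0.001, -0.001]
force: [-4.0, -1.4, 6.3]
grip_width: 0.0217
finger_force: 22.5
t 16.9 tcp [ 0.5744 -0.0655  0.1867] clamp xy -0.0068 0.0452 yaw 74.38 tilt [ 0.    -0.003 -1.   ] F [-4.  -1.4  6.3] w 0.0217 ff 22.473873496055603
crank(mod) -97.8 rad 0.0448 torque cw 0.084
top in (351, 222) occl mm 430; top out (354, 212) occl mm 287; box 0 ymax 
side in (349, 241) occl mm 63; side out (345, 235) occl mm -106; box 77 ymax 0.0445
```

The side view sees the tab's out position unobstructed (nothing there yet), so I'll go on in 45° steps with a check after each.

```bash
python3 -m jog '[[-0.24,0,0.004,0,15],[-0.23,-0.06,0.006,0,15],[-0.2,-0.11,0.006,0,15],[0,0,0,0,15]]'; python3 -c "
from h import *
chk()"
```

```text
t: 17.4
tcp_pos: [0.5569, -0.0946, 0.1858]
tcp_rot: [0.797, 0.604, 0.0, -0.001]
force: [-2.0, 2.2, 6.0]
grip_width: 0.0215
finger_force: 22.4
t 17.4 tcp [ 0.5569 -0.0946  0.1858] clamp xy 0.0259 0.0362 yaw 74.38 tilt [ 0.002 -0.002 -1.   ] F [-2.   2.2  6. ] w 0.0215 ff 22.439872920513153
crank(mod) -52.9 rad 0.0443 torque cw 0.012
top in (351, 222) occl mm 388; top out (354, 212) occl mm 383; box 65 ymax 0.0456
side in (349, 241) occl mm 60; side out (345, 235) occl mm -110; box 79 ymax 0.0435
```

```bash
python3 -m jog '[[-0.17,-0.17,0.006,0,15],[-0.12,-0.2,0.006,0,15],[-0.06,-0.22,0.006,0,15],[0,0,0,0,15]]'; python3 -c "
from h import *
chk()"
```

```text
t: 17.9
tcp_pos: [0.5234, -0.1034, 0.1848]
tcp_rot: [0.797, 0.605, 0.0, -0.001]
force: [-0.4, 4.1, 5.8]
grip_width: 0.0214
finger_force: 22.3
t 17.9 tcp [ 0.5234 -0.1034  0.1848] clamp xy 0.0433 0.0061 yaw 74.4 tilt [ 0.001 -0.001 -1.   ] F [-0.4  4.1  5.8] w 0.0214 ff 22.293871343135834
crank(mod) -6.9 rad 0.0444 torque cw 0.047
top in (351, 222) occl mm -79; top out (354, 212) occl mm -78; box 207 ymax 0.0461
side in (349, 241) occl mm 63; side out (345, 235) occl mm -110; box 79 ymax 0.0439
```

```bash
python3 -m jog '[[0,-0.24,0.006,0,15],[0.06,-0.23,0.006,0,15],[0.11,-0.2,0.006,0,15],[0,0,0,0,15]]'; python3 -c "
from h import *
chk()"
```

```text
t: 18.4
tcp_pos: [0.4937, -0.0859, 0.1839]
tcp_rot: [0.796, 0.605, -0.0, -0.0]
force: [0.7, 3.3, 5.3]
grip_width: 0.0216
finger_force: 22.2
t 18.4 tcp [ 0.4937 -0.0859  0.1839] clamp xy 0.0344 -0.0271 yaw 74.45 tilt [ 0.    -0.001 -1.   ] F [0.7 3.3 5.3] w 0.0216 ff 22.179594933986664
crank(mod) 38.5 rad 0.0449 torque cw 0.103
top in (351, 222) occl mm 809; top out (354, 212) occl mm -78; box 165 ymax 0.046
side in (349, 241) occl mm 64; side out (345, 235) occl mm -112; box 80 ymax 0.0446
```

```bash
python3 -m jog '[[0.17,-0.17,0.006,0,15],[0.2,-0.12,0.006,0,15],[0.22,-0.06,0.006,0,15],[0,0,0,0,15]]'; python3 -c "
from h import *
chk()"
```

```text
t: 18.9
tcp_pos: [0.4851, -0.0526, 0.1829]
tcp_rot: [0.796, 0.605, -0.001, -0.001]
force: [-1.1, 0.5, 5.3]
grip_width: 0.0212
finger_force: 22.3
t 18.9 tcp [ 0.4851 -0.0526  0.1829] clamp xy 0.0046 -0.0443 yaw 74.51 tilt [-0.001 -0.002 -1.   ] F [-1.1  0.5  5.3] w 0.0212 ff 22.335729897022247
crank(mod) 83.2 rad 0.0454 torque cw 0.014
top in (351, 222) occl mm 373; top out (354, 212) occl mm -78; box 0 ymax 
side in (349, 241) occl mm 65; side out (345, 235) occl mm -110; box 80 ymax 0.0448
```

```bash
python3 -m jog '[[0.24,0,0.006,0,15],[0.23,0.06,0.006,0,15],[0.2,0.11,0.006,0,15],[0,0,0,0,15]]'; python3 -c "
from h import *
chk()"
```

```text
t: 19.4
tcp_pos: [0.5027, -0.0226, 0.1819]
tcp_rot: [0.796, 0.605, -0.001, -0.001]
force: [0.4, 0.1, 6.1]
grip_width: 0.0211
finger_force: 22.5
t 19.4 tcp [ 0.5027 -0.0226  0.1819] clamp xy -0.029 -0.0353 yaw 74.52 tilt [-0.001 -0.002 -1.   ] F [0.4 0.1 6.1] w 0.0211 ff 22.450920045375824
crank(mod) 128.0 rad 0.0459 torque cw 0.018
top in (351, 222) occl mm 387; top out (354, 212) occl mm -79; box 0 ymax 
side in (349, 241) occl mm 64; side out (345, 235) occl mm -107; box 81 ymax 0.0434
```

```bash
python3 -m jog '[[0.17,0.17,0.006,0,15],[0.12,0.2,0.006,0,15],[0.06,0.22,0.006,0,15],[0,0,0,0,15]]'; python3 -c "
from h import *
chk()"
```

```text
t: 19.9
tcp_pos: [0.5361, -0.014, 0.1809]
tcp_rot: [0.796, 0.605, -0.001, -0.001]
force: [0.0, 0.2, 4.8]
grip_width: 0.0214
finger_force: 22.4
t 19.9 tcp [ 0.5361 -0.014   0.1809] clamp xy -0.0462 -0.0054 yaw 74.48 tilt [-0.001 -0.002 -1.   ] F [0.  0.2 4.8] w 0.0214 ff 22.41259127855301
crank(mod) 172.1 rad 0.0459 torque cw 0.001
top in (351, 222) occl mm 393; top out (354, 212) occl mm 396; box 0 ymax 
side in (349, 241) occl mm 114; side out (345, 235) occl mm 162; box 75 ymax 0.057
```

Run:
```python
from h import *
f,X,a,i=cloud("side"); save(f,"tab1.png",(290,180,410,280),6)
b=(abs(a[:,0])<.03)&(a[:,1]>.046)&(a[:,1]<.09)&(a[:,2]>.055)&(a[:,2]<.097); print(np.c_[a[b].round(4),i[b]][:20])
```

```text
[[-1.46e-02  5.84e-02  6.26e-02  1.06e+02  9.80e+01  9.10e+01]
 [-1.46e-02  5.81e-02  5.97e-02  7.60e+01  7.00e+01  6.70e+01]
 [-1.58e-02  5.24e-02  6.61e-02  1.31e+02  1.20e+02  1.12e+02]
 [-1.53e-02  5.30e-02  6.21e-02  7.80e+01  7.20e+01  6.70e+01]]
```

View pics/tab1.png

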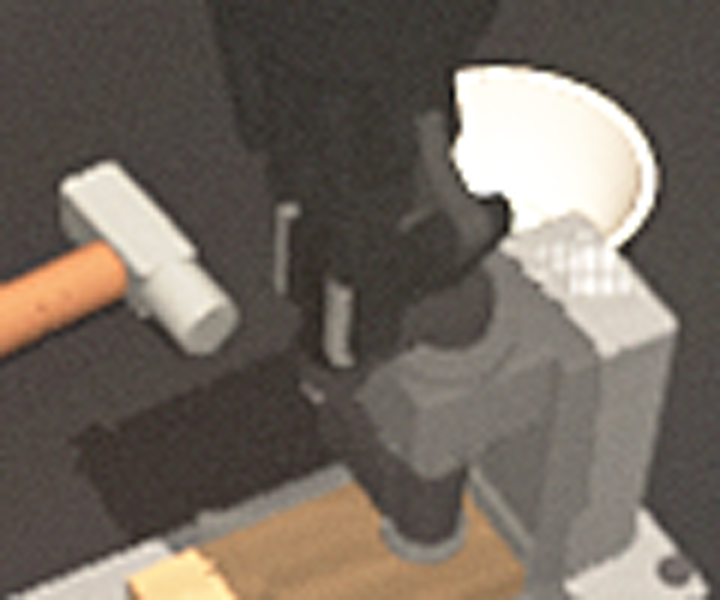

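A light metal bit at about (315,392) now sticks out beyond the dark box at y = 52–58 mm; 45° earlier there was nothing there. The tab appears to have popped. I'll let go, lift clear and confirm.

```bash
python3 -m jog '[[0,0,0,0,100],[0,0,0,0,100],[0,0,0,0,100],[0,0,0,0,100],[0,0,-0.5,0,100],[0,0,-0.8,0,100],[0,0,-0.6,0,100],[0.8,0,0,0,100],[0.9,0,0,0,100],[0.9,0,0,0,100],[0.5,0,0,0,100],[0,0,0,0,100],[0,0,0,0,100]]'
python3 - <<'E'
from h import *
chk()
f,X,a,i=cloud("top"); save(f,"tab2.png",(250,150,450,300),4)
g=(i[:,0]>i[:,2]*1.4)&(abs(a[:,2]-.045)<.003)&(abs(a[:,1])<.05)&(abs(a[:,0])<.15); print("pin x",np.percentile(a[g,0],[.5,99.5]).round(4))
k=(np.hypot(a[:,0],a[:,1])<.075)&(a[:,2]>.2)&(a[:,2]<.235); c=a[k].mean(0); print("knob",c.round(4),"crank deg",-np.degrees(np.arctan2(c[1],c[0])))
E
```

```text
t: 21.35
tcp_pos: [0.5776, 0.1347, 0.2755]
tcp_rot: [0.796, 0.605, -0.001, -0.0]
force: [-0.5, -0.1, -0.6]
grip_width: 0.0854
finger_force: 0.0
t 21.35 tcp [0.5776 0.1347 0.2755] clamp xy -0.2006 -0.0051 yaw 74.5 tilt [-0.001 -0.001 -1.   ] F [-0.5 -0.1 -0.6] w 0.0854 ff 0.0
crank(mod) 178.3 rad 0.1999 torque cw -0.093
top in (351, 222) occl mm -12; top out (354, 212) occl mm -7; box 365 ymax 0.0671
side in (349, 241) occl mm 116; side out (345, 235) occl mm 144; box 74 ymax 0.0577
pin x [-0.0992  0.0187]
knob [-0.0464 -0.0057  0.2119] crank deg 173.03323482419404
```

View pics/tab2.png

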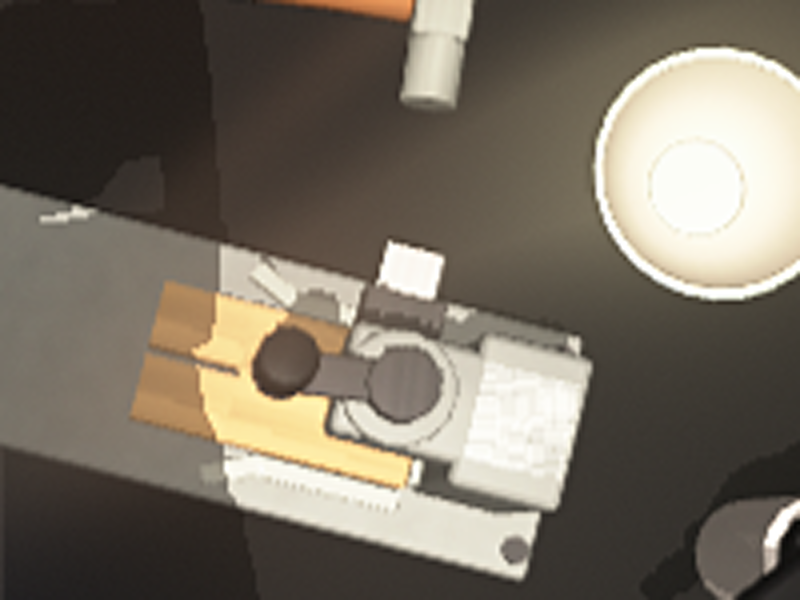

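The tab is out at about (412,270), measured at y = 67 mm. The pin is clamped and home, the bowl, torch and hammer are unmoved, and the gripper is clear. Handing in.

```bash
python3 -c "
from h import *
print(ctrl.sign_off())"
```

```text
the job is handed in; nothing more can be done
None
```

The pin is fully home against the stop and clamped; I stopped at most 45° after the tab popped, let go, and handed the job in at about 21 s with the bowl, torch and hammer left where they were.

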